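# Spice tubes from the birch rack to the drawer's acrylic tiers, caps level

## Robot

A 6-joint arm with a two-finger parallel gripper is mounted at the origin on the work surface. World frame = base frame: x ahead of the robot, y to its left, z up, the work surface at z = 0. Lengths are in m, angles in rad, forces in N, time in s.
With the tool pointing down it reaches from about 0.425 to 0.95 m from the base axis. Payload 14.7 kg.
Tool frame: the origin (TCP) lies midway between the tips of the shut fingers; the grasp point (between the pads) lies 19 mm behind it; z points along the fingers, y is the direction in which the jaws open and shut (so a half turn about z gives the same grasp; the last joint's range is limited). The gripper opens to 85 mm and grips with 20 to 120 N. Pads are 22 mm wide; open, the fingers measure 114 mm over their backs; the gripper's body (76 mm by 85 mm) begins 54 mm behind the grasp point. The pads swing forward as they close: fully open they stand 13 mm farther back than shut.
Start: joints at [-1.19, 0.48, 1.596, -0, 1.065, -0.047], TCP at [0.27, -0.591, 0.231] pointing down, gripper open.
Joint ranges: [-2.75, 2.75], [-0.82, 2.05], [0.23, 2.67], [-1.56, 4.7], [0.09, 2.69], [-2.92, 2.92]. Speed limits (rad/s): [1.89, 1.89, 2.39, 3.01, 3.01, 3.01].

## Interface

Orientations are given as a unit quaternion [x, y, z, w].
In Python, from station import robot, imaging, finder gives the robot as it stands. The module is installed in compiled form; this text tells all that it offers.
- The arm moves only by the tool play_rows, never from a script. Its argument "rows" is one flat list of numbers, 4 for each row, row after row: the shift along the tool's x, y, z in cm, then the turn about the tool's z in rad. In form: [tx, ty, tz, turn, tx, ty, tz, turn, ...]. A call has 1 to 12 rows; each row shifts and turns the commanded pose from where the row before left it, along the tool's axes as they then stand; what a row does not reach is not made up. A row lasts 1/8 s, in which the tool goes at most 62.5 mm and 10.7 degrees, less where a joint would pass 70% of its speed; a pose out of reach is approached as far as the arm can. A call with a gripper value outside its range is refused whole. "grip" is the opening, from 0 (shut) to 1 (fully open), set as the call begins (left out, the last holds). The fingers move at their own pace and stop on an object; the grip force is fixed at half the most. Time passes only in rows, so rows that do not move let the fingers close. It gives the time, the measured TCP pose, the force and the opening at its end, in the units of the state.
- robot.state(): the state, without advancing time (a new reading comes with each control period).
- imaging.get_image(name): name is "side" or "top"; returns a dict with "img" (400x640x3 uint8, blue, green, red), "intrinsics" (3x3 intrinsics, pixels), "rvec" (rotation vector, rad) and "tvec" (3), from world to camera coordinates, as OpenCV has them. Camera axes: x right, y down, z forward; pixel columns grow to the right and rows downward; lengths in m; the calibration is good to about 2 mm. A picture is of the moment at which its call begins. There is no depth.
- robot.hand_in(): hands the job in, once; it reports no verdict.
Trained networks look in a picture, given as the dict that the camera call returned (one of the last four; its "shot" number tells which), for a name from the list of things; names that differ only in an ending like _2 or _b are one class to them, and where a whole thing is asked for, a point or a joint stands for the part that bears it (a point fixed in the world has none). Each returns a list of dicts, best first, with "score" (0 to 1); they miss things now and then, are a little off and sometimes report something else, mostly with a low value. They report only what shows in the picture. A call takes as long as a camera call. They do not tell look-alikes from the thing itself.
- finder.recognise(picture, name): "centre" ([column, row] in pixels, amid what is visible of it).
- finder.trace(picture, name): "mask" (400x640 bool, what is visible of it) and "centre" ([column, row] in pixels, amid what is visible of it).
- finder.tip_of(picture, name): "centre" ([column, row] in pixels: a listed point, or the origin of a listed thing).
The state is a dict: "clock": time; "q": joint angles; "joint_vel": joint speeds; "effort": joint torques, N m; "eef_pos": TCP position; "ee_rot": TCP orientation; "ft_force": force on the tool from outside, world axes, zero at the start; "wrist_torque": the same for the moment, N m; "grip_width": finger opening in m.
Only numpy, scipy, OpenCV 4.12 (cv2) and the standard library are available. Lean on these libraries where they do the work, as an engineer would, in place of code of your own. Each camera call takes 0.05 s, during which the arm holds its last target.

## Task

Move the four glass spice tubes one by one from the birch rack to the row of clear acrylic tiers in the drawer, in reverse order of height: the tallest tube on the lowest tier, the next tallest on the next lowest, and so on to the shortest on the highest, so that all the caps come level and the drawer can shut. Stand each tube upright inside its tier's rim, setting it down rather than dropping it and never tipping it over, and leave the tin where it is.

Things in the scene. Friction and masses are not known exactly. Their poses are not given: they have to be found in the camera images.
- tube92: The shortest of the four capped glass spice tubes, 92 mm tall overall: clear glass 34 mm in diameter with a flat stainless cap 35 mm in diameter and 24 mm high on top; about 0.1 kg, empty. Starts upright in one of the four sockets of the birch rack, foot 12 mm above the rack's underside. Origin: centre of its foot; z up along its axis; its turn about z does not matter.
- tube106: The second shortest of the four capped glass spice tubes, 106 mm tall overall: clear glass 34 mm in diameter with a flat stainless cap 35 mm in diameter and 24 mm high on top; about 0.1 kg, empty. Starts upright in one of the four sockets of the birch rack, foot 12 mm above the rack's underside. Origin: centre of its foot; z up along its axis; its turn about z does not matter.
- tube120: The second tallest of the four capped glass spice tubes, 120 mm tall overall: clear glass 34 mm in diameter with a flat stainless cap 35 mm in diameter and 24 mm high on top; about 0.1 kg, empty. Starts upright in one of the four sockets of the birch rack, foot 12 mm above the rack's underside. Origin: centre of its foot; z up along its axis; its turn about z does not matter.
- tube134: The tallest of the four capped glass spice tubes, 134 mm tall overall: clear glass 34 mm in diameter with a flat stainless cap 35 mm in diameter and 24 mm high on top; about 0.1 kg, empty. Starts upright in one of the four sockets of the birch rack, foot 12 mm above the rack's underside. Origin: centre of its foot; z up along its axis; its turn about z does not matter.
- tier1: The lowest of the four separate clear acrylic tiers, fixed: 1 layer of 14 mm, so its standing surface lies 14 mm above its underside. 64 mm square, with a rim 3 mm wide rising 5 mm above the standing surface (58 mm clear inside). Origin: centre of its underside; z up; x and y along its sides, y roughly along the row of tiers (78 mm apart).
- tier2: The second lowest of the four separate clear acrylic tiers, fixed: 2 layers of 14 mm, so its standing surface lies 28 mm above its underside. 64 mm square, with a rim 3 mm wide rising 5 mm above the standing surface (58 mm clear inside). Origin: centre of its underside; z up; x and y along its sides, y roughly along the row of tiers (78 mm apart).
- tier3: The second highest of the four separate clear acrylic tiers, fixed: 3 layers of 14 mm, so its standing surface lies 42 mm above its underside. 64 mm square, with a rim 3 mm wide rising 5 mm above the standing surface (58 mm clear inside). Origin: centre of its underside; z up; x and y along its sides, y roughly along the row of tiers (78 mm apart).
- tier4: The highest of the four separate clear acrylic tiers, fixed: 4 layers of 14 mm, so its standing surface lies 56 mm above its underside. 64 mm square, with a rim 3 mm wide rising 5 mm above the standing surface (58 mm clear inside). Origin: centre of its underside; z up; x and y along its sides, y roughly along the row of tiers (78 mm apart).
- rack: The birch rack the tubes start in, fixed: a block 66 mm (x) by 312 mm (y) by 30 mm high with four 42 mm square sockets 18 mm deep in a row along its y axis, at y = -108, -36, +36 and +108 mm. Origin: centre of its underside, resting on the drawer floor; z up. Between the tubes there is 37 mm; there is free room on both x sides of the row. Rack and tiers stand in an open drawer with walls 70 to 75 mm high; beyond its far side is a cabinet 200 mm high.
- tin: Loose round aluminium tin with a press button in its lid, 74 mm in diameter, 49 mm high, a bystander at the +y side of the drawer. Origin: centre of its underside.
Not all that is in view belongs to the job. What is shaped like the tube120 but orange is not meant. What is shaped like the tube106 but orange is not meant.

How it is judged:
By the outcome, as a careful person would: the job done as asked, in the order asked, and still so for the second after the job is handed in, with the robot touching nothing.
It also fails if it takes over 99 s, if anything falls off the work surface, if the arm or the gripper's body presses on something with over 40 N, if the wrist force passes 120 N, or if a joint passes its speed limit or range.

## Working session

There is one attempt and no reset: what is moved stays moved. The work goes in short steps, Python scripts to look and compute and a tool call to move; the robot and the scene stay as the last step left them, time stands still between calls to the robot, and variables do not carry over. Pictures are saved under pics/ and viewed, and the job is handed in when it is done.

Besides the shell and the picture viewer there is one more tool, called after "Call:" as a command line: name --argument value ..., lists and objects as JSON in quotes. play_rows: Moves the arm, as the interface text tells. Its arguments: {"type":"object","properties":{"rows":{"type":"array"},"grip":{"type":"number"}},"required":["rows"]}

```bash
mkdir -p pics; cat > h.py <<'E'
import numpy as np, cv2, pickle
from station import robot, imaging, finder
def snap(n,fn):
    p=imaging.get_image(n); cv2.imwrite('pics/'+fn,p['img']); return p
def cam(p):
    R=cv2.Rodrigues(np.array(p['rvec'],float))[0]; t=np.array(p['tvec'],float).ravel(); return np.array(p['intrinsics']),R,t
def proj(p,X):
    K,R,t=cam(p); return cv2.projectPoints(np.array(X,float).reshape(-1,3),np.array(p['rvec'],float),t,K,None)[0].reshape(-1,2)
def ray(p,uv):
    K,R,t=cam(p); d=R.T@np.linalg.inv(K)@np.array([uv[0],uv[1],1.]); return -R.T@t,d
def onz(p,uv,z):
    c,d=ray(p,uv); return c+d*(z-c[2])/d[2]
E
python3 - <<'E'
from h import *
np.set_printoptions(precision=4,suppress=True)
T=snap('top','t0.png');S=snap('side','s0.png')
for p,n in((T,'top'),(S,'side')):
    K,R,t=cam(p);print(n,K.tolist(),'cam',-R.T@t,'fwd',R[2])
    for o in 'tube92 tube106 tube120 tube134 tier1 tier2 tier3 tier4 rack tin'.split():
        print(o,[(np.round(d['centre'],1).tolist(),round(d['score'],2)) for d in finder.recognise(p,o)],[(np.round(d['centre'],1).tolist(),round(d['score'],2)) for d in finder.tip_of(p,o)])
print(robot.state())
E
```

```text
top [[375.5023517575108, 0.0, 319.87562279883764], [0.0, 375.5023517575108, 199.05151425067436], [0.0, 0.0, 1.0]] cam [0.4293 0.0673 0.7905] fwd [ 0.0596 -0.0121 -0.9982]
tube92 [([213.0, 312.8], 0.82), ([300.4, 210.7], 0.78), ([379.1, 210.1], 0.75), ([338.1, 208.5], 0.65), ([248.5, 289.5], 0.56)] [([371.1, 209.5], 0.83), ([219.8, 307.5], 0.75), ([336.7, 212.0], 0.71), ([267.7, 214.2], 0.68), ([253.6, 282.7], 0.68), ([301.1, 210.4], 0.65)]
tube106 [([213.0, 312.8], 0.82), ([300.4, 210.7], 0.78), ([379.1, 210.1], 0.75), ([338.1, 208.5], 0.65), ([248.5, 289.5], 0.56)] [([371.1, 209.5], 0.83), ([219.8, 307.5], 0.75), ([336.7, 212.0], 0.71), ([267.7, 214.2], 0.68), ([253.6, 282.7], 0.68), ([301.1, 210.4], 0.65)]
tube120 [([213.0, 312.8], 0.82), ([300.4, 210.7], 0.78), ([379.1, 210.1], 0.75), ([338.1, 208.5], 0.65), ([248.5, 289.5], 0.56)] [([371.1, 209.5], 0.83), ([219.8, 307.5], 0.75), ([336.7, 212.0], 0.71), ([267.7, 214.2], 0.68), ([253.6, 282.7], 0.68), ([301.1, 210.4], 0.65)]
tube134 [([213.0, 312.8], 0.82), ([300.4, 210.7], 0.78), ([379.1, 210.1], 0.75), ([338.1, 208.5], 0.65), ([2
[... 3117 characters left out ...]
[268.6, 145.6], 0.74), ([233.0, 208.1], 0.71), ([243.8, 186.4], 0.69), ([258.1, 164.2], 0.59)]
rack [([320.0, 228.4], 0.65), ([307.1, 223.6], 0.28)] [([319.2, 200.4], 0.98)]
tin [([263.2, 282.1], 0.6)] [([261.5, 291.4], 0.9)]
{'clock': 2.1, 'q': array([-1.1896,  0.4802,  1.5963, -0.    ,  1.0651, -0.0466]), 'joint_vel': array([ 0.0012,  0.0021, -0.001 ,  0.0015, -0.0001, -0.0005]), 'effort': array([ -0.0005, -95.0486, -43.0641,  -0.0001,   0.0011,   0.    ]), 'eef_pos': array([ 0.2697, -0.5914,  0.2313]), 'ee_rot': array([ 0.9772,  0.2123, -0.    ,  0.    ]), 'ft_force': array([-0.0366,  0.1145,  0.5129]), 'wrist_torque': array([ 0.0384, -0.0098,  0.0359]), 'grip_width': 0.08577875090591618}
```

```bash
cd pics; python3 -c "
import cv2
for a,(x0,x1,y0,y1) in {'t0':(180,440,80,340),'s0':(200,420,90,330)}.items():
    i=cv2.imread(a+'.png')[y0:y1,x0:x1]; cv2.imwrite(a+'z.png',cv2.resize(i,None,fx=2.4,fy=2.4,interpolation=cv2.INTER_CUBIC))
"
```

```text
(no output)
```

View pics/t0.png

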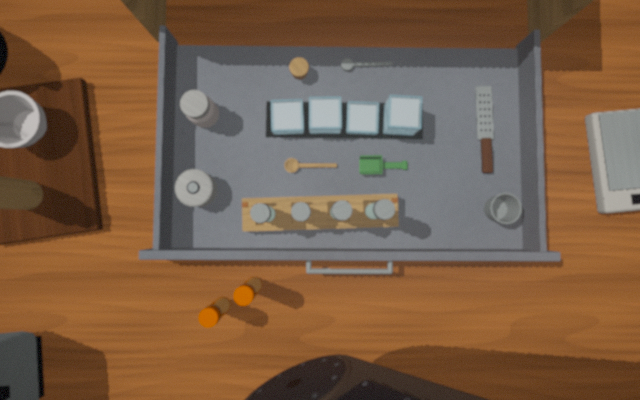

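View pics/s0.png

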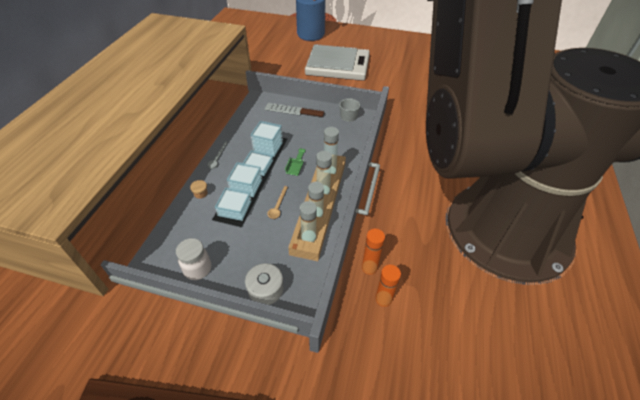

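```bash
sleep 1
```

```text
(no output)
```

View pics/t0z.png

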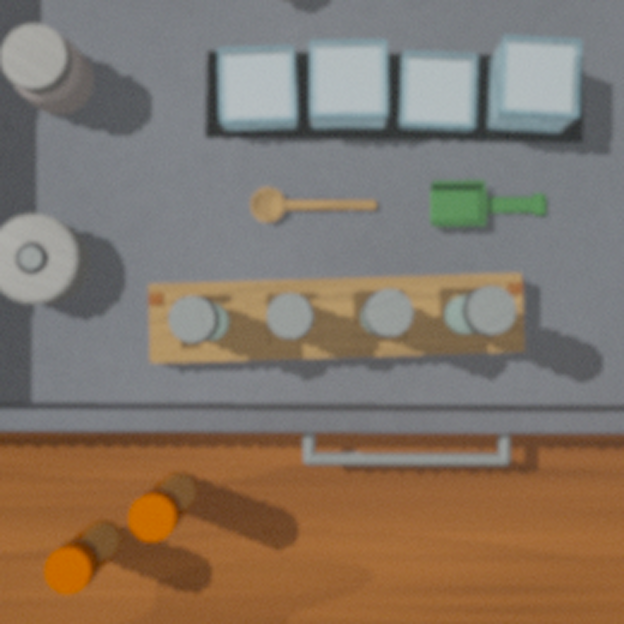

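View pics/s0z.png

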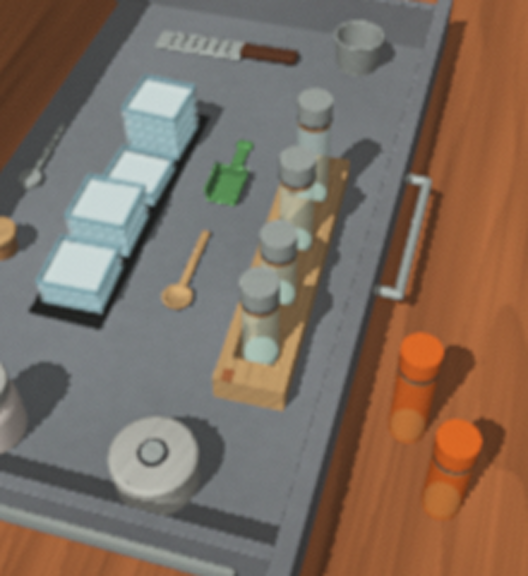

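```bash
cd pics; python3 -c "
import cv2
for a,n,(x0,x1,y0,y1),f in [('t0','rk',(235,405,185,240),4.5),('t0','ti',(260,430,85,145),4.5),('s0','rk',(285,350,120,260),4),('s0','ti',(205,300,115,235),5)]:
    i=cv2.imread(a+'.png')[y0:y1,x0:x1]; i=cv2.resize(i,None,fx=f,fy=f,interpolation=cv2.INTER_CUBIC)
    for x in range(x0,x1,10): cv2.line(i,(int((x+.5-x0)*f),0),(int((x+.5-x0)*f),5 if x%50 else 15),(0,0,255),1)
    for y in range(y0,y1,10): cv2.line(i,(0,int((y+.5-y0)*f)),(5 if y%50 else 15,int((y+.5-y0)*f)),(0,0,255),1)
    cv2.imwrite(a+n+'.png',i)
"
```

```text
(no output)
```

View pics/t0rk.png

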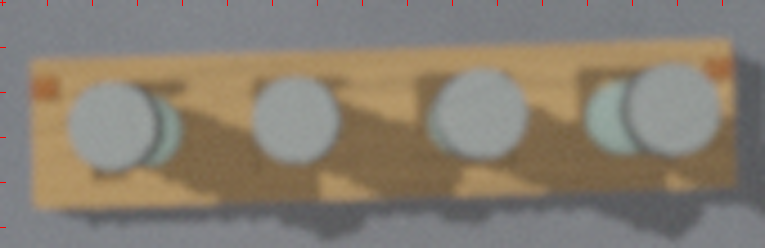

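View pics/t0ti.png

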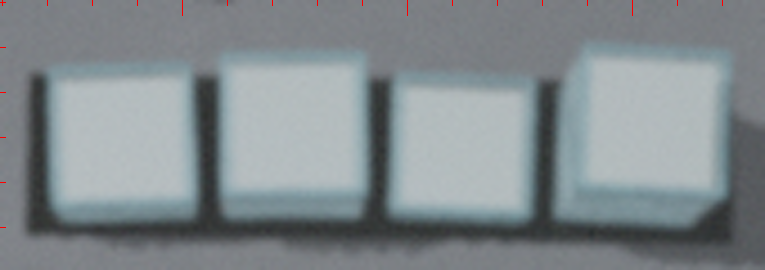

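View pics/s0rk.png

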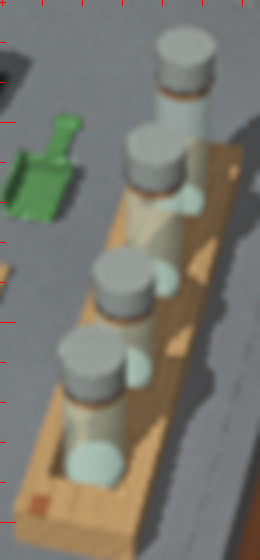

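View pics/s0ti.png

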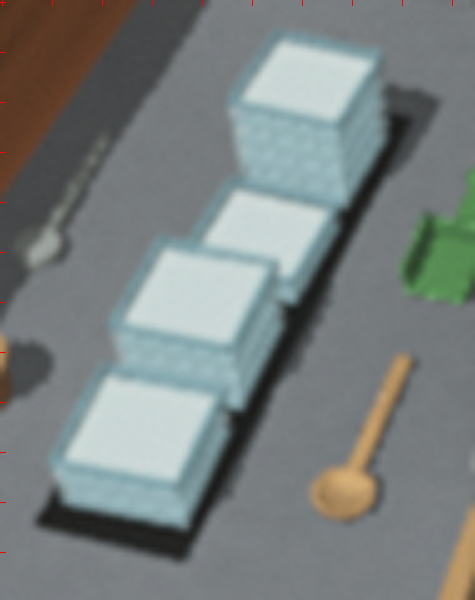

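```bash
cat > fit.py <<'E'
from h import *
np.set_printoptions(precision=4,suppress=True)
T=imaging.get_image('top');S=imaging.get_image('side')
pickle.dump([{k:v for k,v in p.items()} for p in (T,S)],open('p0.pkl','wb'))
def tri(a,b):
    A=[];B=[]
    for p,uv in((T,a),(S,b)):
        c,d=ray(p,uv);d/=np.linalg.norm(d);M=np.eye(3)-np.outer(d,d);A.append(M);B.append(M@c)
    return np.linalg.lstsq(np.vstack(A),np.hstack(B),rcond=None)[0]
tt=[(113,127),(296,120),(482,114),(674,110)];ss=[(92,350),(123,271),(156,149),(187,49)]
for a,b in zip(tt,ss):
    ua=(a[0]/4.5+234.5,a[1]/4.5+184.5);ub=(b[0]/4+284.5,b[1]/4+119.5)
    X=tri(ua,ub);print('cap',ua,ub,X,proj(T,X)-ua,proj(S,X)-ub)
# rack top corners
for n,a,z in (('TL',(30,62),.03),('TR',(733,40),.03),('BL',(34,208),.03),('BR',(736,187),.03)):
    print('rack',n,onz(T,(a[0]/4.5+234.5,a[1]/4.5+184.5),z+.004))
# tiers: outer top corners top view, 
Q=[('2',[(47,66),(193,63),(197,200),(50,205)],.033),('3',[(218,53),(367,51),(369,190),(221,195)],.047),('1',[(391,73),(536,74),(534,220),(387,218)],.019),('4',[(582,46),(731,50),(726,196),(578,188)],.061)]
for n,c,h in Q:
    P=np.array([onz(T,(u/4.5+259.5,v/4.5+84.5),h+.004) for u,v in c]);print('tier',n,P.mean(0),'sides',np.linalg.norm(P-np.roll(P,-1,0),axis=1))
for n,b in (('2',(143,427)),('3',(198,297)),('1',(270,235)),('4',(305,77))):
    ub=(b[0]/5+204.5,b[1]/5+114.5);h=dict(zip('1234',(.014,.028,.042,.056)))[n]; print(n,'side est',onz(S,ub,h+.004))
E
python3 fit.py
```

```text
cap (259.6111111111111, 212.72222222222223) (307.5, 207.0) [0.4427 0.1652 0.1254] [[0.1901 0.8069]] [[-0.7141 -0.0481]]
cap (300.27777777777777, 211.16666666666666) (315.25, 187.25) [0.4463 0.0941 0.1099] [[0.1777 0.7632]] [[-0.6452 -0.0358]]
cap (341.6111111111111, 209.83333333333334) (323.5, 156.75) [0.448  0.0208 0.1351] [[0.2291 0.9814]] [[-0.7746 -0.0324]]
cap (384.27777777777777, 208.94444444444446) (331.25, 131.75) [ 0.4491 -0.051   0.1509] [[0.2921 1.2215]] [[-0.9079 -0.0227]]
rack TL [0.475  0.2166 0.034 ]
rack TR [ 0.4868 -0.0989  0.034 ]
rack BL [0.4099 0.2137 0.034 ]
rack BR [ 0.4208 -0.0997  0.034 ]
tier 2 [0.647  0.1268 0.037 ] sides [0.0661 0.063  0.0663 0.0638]
tier 3 [0.6487 0.0494 0.051 ] sides [0.0665 0.0628 0.0657 0.0641]
tier 1 [ 0.6464 -0.029   0.023 ] sides [0.0672 0.0685 0.0678 0.068 ]
tier 4 [ 0.6469 -0.108   0.065 ] sides [0.0655 0.065  0.0648 0.0631]
2 side est [0.6425 0.1182 0.032 ]
3 side est [0.6441 0.0419 0.046 ]
1 side est [ 0.6397 -0.0368  0.018 ]
4 side est [ 0.6467 -0.119   0.06  ]
```

```bash
cat > ov.py <<'E'
from h import *
T,S=pickle.load(open('p0.pkl','rb'))
import sys
F=float(sys.argv[1]) if len(sys.argv)>1 else .005
rc=np.array([.4481,.0579]);yaw=np.radians(2.1);ex=np.array([np.cos(yaw),np.sin(yaw)]);ey=np.array([-ex[1],ex[0]])
tiers={1:(.6464,-.029),2:(.647,.1268),3:(.6487,.0494),4:(.6469,-.108)}
for p,n,(x0,x1,y0,y1),f in ((T,'T',(235,435,85,240),3.8),(S,'S',(205,355,110,260),3.9)):
    i=cv2.resize(p['img'][y0:y1,x0:x1],None,fx=f,fy=f,interpolation=cv2.INTER_CUBIC)
    def poly(P,c):
        q=((proj(p,P)+.5-[x0,y0])*f*8).astype(int); cv2.polylines(i,[q.reshape(-1,1,2)],True,c,1,cv2.LINE_AA,3)
    sq=np.array([(-1,-1),(1,-1),(1,1),(-1,1)])
    for z,c in ((0,(0,0,255)),(.03,(0,255,255))): poly([[*(rc+a*.033*ex+b*.156*ey),F+z] for a,b in sq],c)
    th=np.linspace(0,2*np.pi,40)
    for yy,h in((.108,.106),(.036,.092),(-.036,.12),(-.108,.134)):
        c0=rc+yy*ey
        for z,r,c in((.012,.017,(255,0,0)),(.012+h,.0175,(0,255,0)),(.012+h-.024,.0175,(0,255,0))): poly([[c0[0]+r*np.cos(t),c0[1]+r*np.sin(t),F+z] for t in th],c)
    for k,(x,y) in tiers.items():
        for z,r,c in((0,.032,(0,0,255)),(.014*k,.029,(255,0,0)),(.014*k+.005,.032,(0,255,255))): poly([[x+a*r,y+b*r,F+z] for a,b in sq],c)
    cv2.imwrite(f'pics/ov{n}{sys.argv[2]}.png',i)
E
python3 ov.py .005 a; python3 -c "
from h import *
T,S=pickle.load(open('p0.pkl','rb'))
print(onz(T,(150,20),.2),onz(T,(530,20),.2),onz(S,(250,30),.2),onz(S,(60,240),.2))"
```

```text
[0.75204718 0.33548903 0.2       ] [ 0.75947917 -0.28158555  0.2       ] [ 0.78190124 -0.38435855  0.2       ] [0.79952393 0.40670587 0.2       ]
```

View pics/ovTa.png

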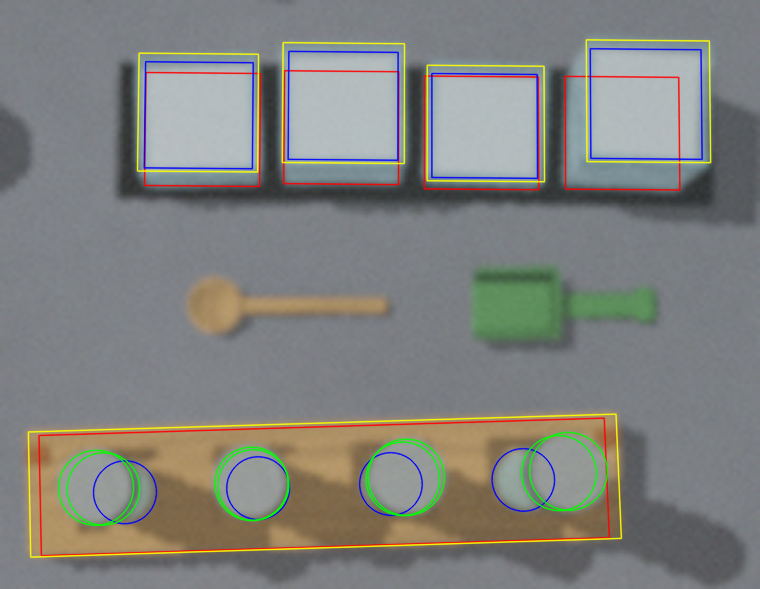

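View pics/ovSa.png

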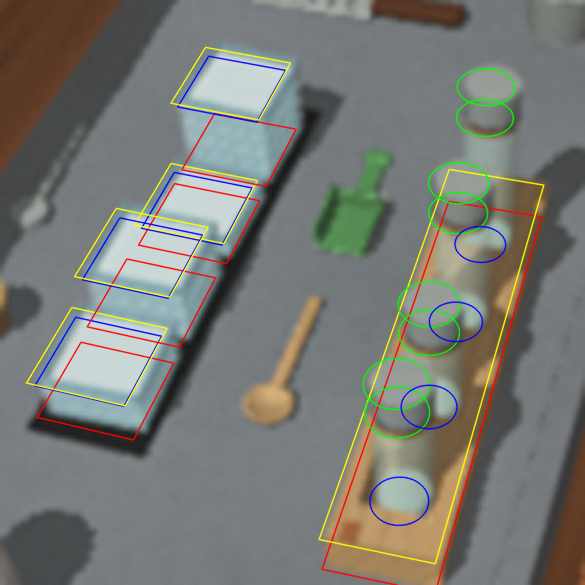

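Call:
play_rows --rows '[0,0,0,-0.17,0,0,0,-0.17,0,0,0,-0.17,0,0,0,-0.17,0,0,0,-0.17,0,0,0,-0.17,0,0,0,-0.16,0,0,0,0]' --grip 1

```text
clock: 3.2
eef_pos: [0.2697, -0.5914, 0.2313]
ee_rot: [0.694, 0.72, 0.0, -0.0]
ft_force: [0.2, 0.5, 0.1]
grip_width: 0.0855
```

Call:
play_rows --rows '[4.84,1.79,0,0,4.84,1.79,0,0,4.84,1.79,0,0,4.84,1.79,0,0,4.84,1.79,0,0,4.84,1.79,0,0,4.84,1.79,0,0,4.84,1.79,0,0,4.84,1.79,0,0,4.84,1.79,0,0,4.84,1.79,0,0,0,0,0,0]'

```text
clock: 4.7
eef_pos: [0.4475, -0.0493, 0.2315]
ee_rot: [0.694, 0.72, 0.0, 0.0]
ft_force: [-0.5, -1.1, 0.2]
grip_width: 0.0857
```

```bash
python3 - <<'E'
from h import *
T=snap('top','t1.png');S=snap('side','s1.png')
st=robot.state();P=st['eef_pos'];print(P,st['q'])
for p,n,x0,x1,y0,y1 in((T,'t1z',230,440,80,260),(S,'s1z',200,420,60,260)):
    i=p['img'].copy(); 
    i=cv2.resize(i[y0:y1,x0:x1],None,fx=3,fy=3,interpolation=cv2.INTER_CUBIC)
    u=(proj(p,P)[0]+.5-[x0,y0])*3; print(proj(p,P)); cv2.drawMarker(i,tuple(u.astype(int).tolist()),(0,0,255),0,10)
    cv2.imwrite(f'pics/{n}.png',i)
E
```

```text
[ 0.44676736 -0.051779    0.23133964] [-1.82629358e-01  1.99569902e-01  2.03478513e+00 -2.65930933e-04
  9.07188017e-01 -2.18374035e-01]
[[395.00897252 210.09946526]]
[[332.57613358 102.96528076]]
```

View pics/s1z.png

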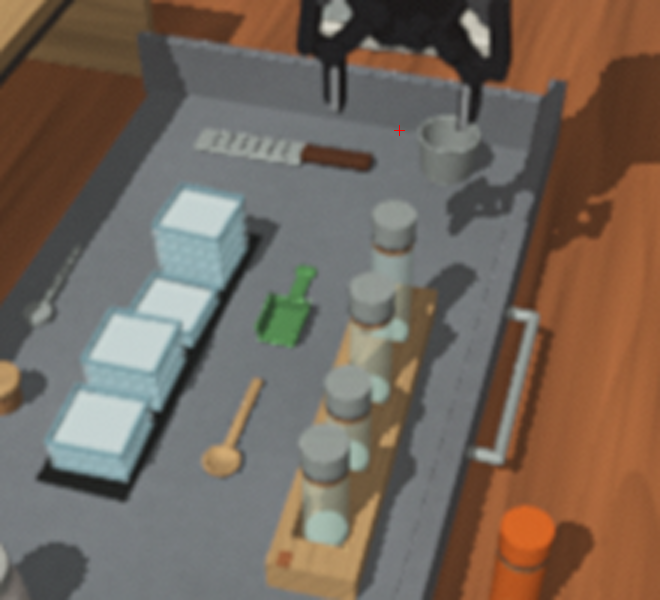

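View pics/t1z.png

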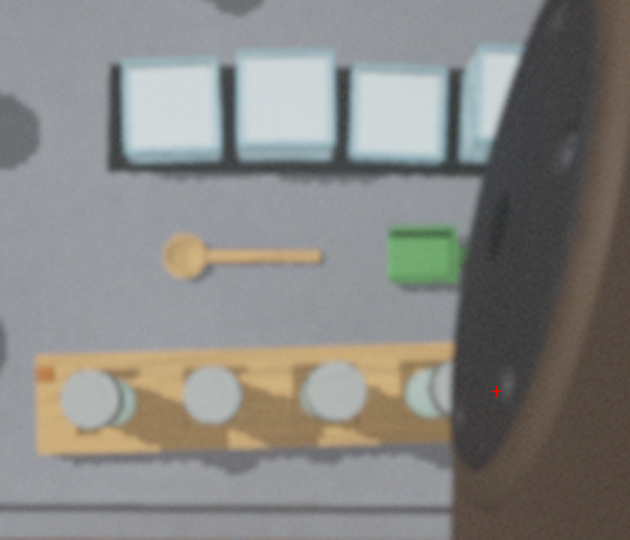

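Call:
play_rows --rows '[0,0,4,0,0,0,4,0,0,0,3,0,0,0,2,0,0,0,0.9,0,0,0,0,0]'

```text
clock: 5.55
eef_pos: [0.4465, -0.0528, 0.0922]
ee_rot: [0.695, 0.719, -0.0, -0.0]
ft_force: [-0.2, 0.1, 0.2]
grip_width: 0.0852
```

```bash
python3 - <<'E'
from h import *
S=snap('side','s2.png')
cv2.imwrite('pics/s2z.png',cv2.resize(S['img'][60:260,240:420],None,fx=3,fy=3,interpolation=cv2.INTER_CUBIC))
E
```

```text
(no output)
```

View pics/s2z.png

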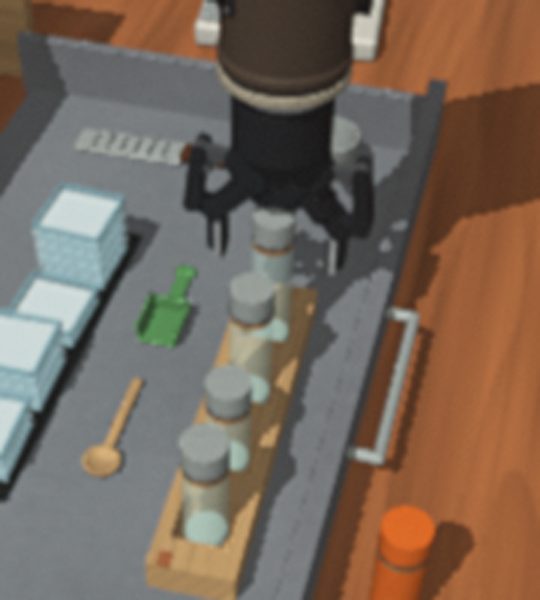

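Call:
play_rows --rows '[0,0,0,0,0,0,0,0,0,0,0,0,0,0,0,0,0,0,0,0,0,0,0,0,0,0,0,0,0,0,0,0]' --grip 0

```text
clock: 6.6
eef_pos: [0.4474, -0.052, 0.093]
ee_rot: [0.694, 0.72, 0.0, 0.001]
ft_force: [-0.8, 2.2, 14.8]
grip_width: 0.033
```

Call:
play_rows --rows '[0,0,-0.5,0,0,0,-0.5,0,0,0,-1,0,0,0,0,0]'

```text
clock: 7.1
eef_pos: [0.4473, -0.0522, 0.1131]
ee_rot: [0.694, 0.72, 0.0, 0.001]
ft_force: [-0.2, 0.3, -0.9]
grip_width: 0.0331
```

```bash
python3 - <<'E'
from h import *
print(robot.state()['ft_force'])
S=snap('side','s3.png')
cv2.imwrite('pics/s3z.png',cv2.resize(S['img'][60:260,240:420],None,fx=3,fy=3,interpolation=cv2.INTER_CUBIC))
E
```

```text
[-0.22716017  0.27240301 -0.91636335]
```

View pics/s3z.png

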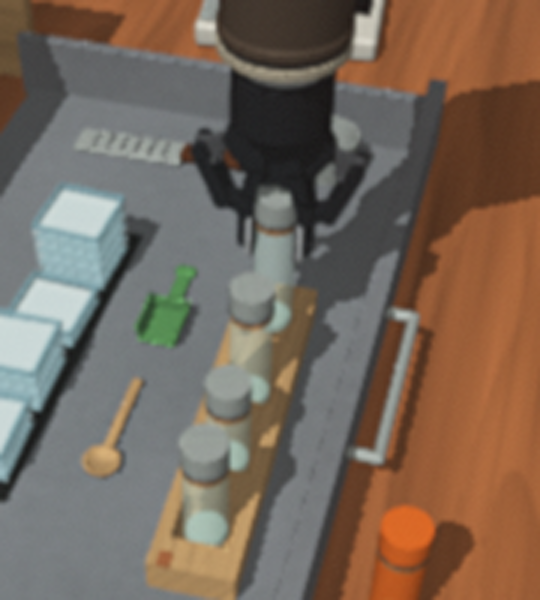

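Call:
play_rows --rows '[0,0,-2,0,0,0,-4,0,0,0,-4,0,0,0,-3.7,0,0.16,1.98,0,0,0.32,3.97,0,0,0.32,3.97,0,0,0.32,3.97,0,0,0.32,3.97,0,0,0.16,1.98,0,0,0,0,0,0]'

```text
clock: 8.52
eef_pos: [0.6451, -0.0285, 0.2483]
ee_rot: [0.694, 0.72, -0.0, -0.0]
ft_force: [-0.2, -0.5, -1.7]
grip_width: 0.0333
```

Call:
play_rows --rows '[0,0,2,0,0,0,4,0,0,0,4,0,0,0,3,0,0,0,1.5,0,0,0,0,0]'

```text
clock: 9.28
eef_pos: [0.6436, -0.0288, 0.1038]
ee_rot: [0.694, 0.72, -0.0, -0.001]
ft_force: [0.0, 0.5, -1.0]
grip_width: 0.0332
```

```bash
python3 - <<'E'
from h import *
print(robot.state()['ft_force'],robot.state()['eef_pos'])
S=snap('side','s4.png');T=snap('top','t4.png')
cv2.imwrite('pics/s4z.png',cv2.resize(S['img'][60:240,200:380],None,fx=3.3,fy=3.3,interpolation=cv2.INTER_CUBIC))
cv2.imwrite('pics/t4z.png',cv2.resize(T['img'][60:240,240:440],None,fx=3,fy=3,interpolation=cv2.INTER_CUBIC))
E
```

```text
[ 0.04582975  0.5145312  -1.03786096] [ 0.64360416 -0.02881647  0.10382176]
```

View pics/s4z.png

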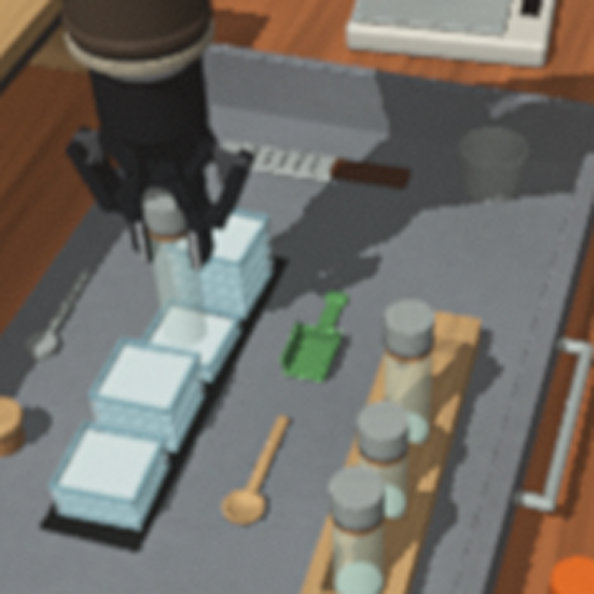

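View pics/t4z.png

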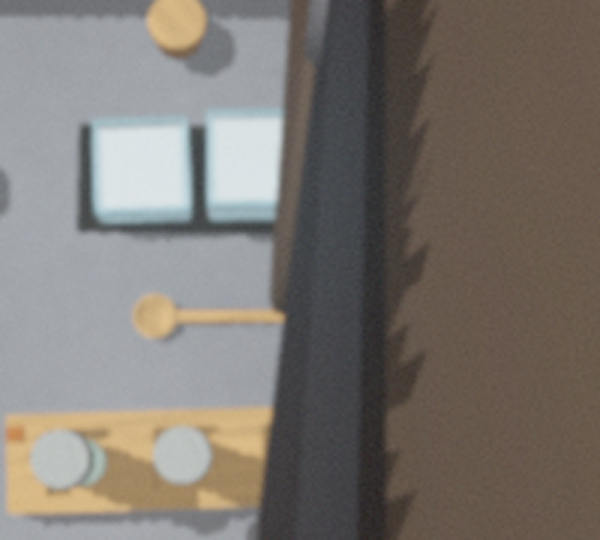

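Call:
play_rows --rows '[0,0,0.4,0,0,0,0.3,0,0,0,0,0]'

```text
clock: 9.75
eef_pos: [0.6449, -0.0288, 0.0981]
ee_rot: [0.694, 0.72, 0.0, 0.0]
ft_force: [-0.1, 1.1, 7.7]
grip_width: 0.0332
```

Call:
play_rows --rows '[0,0,0.1,0,0,0,0,0]'

```text
clock: 10.0
eef_pos: [0.6451, -0.0287, 0.098]
ee_rot: [0.694, 0.72, 0.001, 0.001]
ft_force: [-4.7, 2.5, 21.7]
grip_width: 0.0328
```

Call:
play_rows --rows '[0,0,-0.13,0,0,0,0,0]'

```text
clock: 10.25
eef_pos: [0.6448, -0.0287, 0.0981]
ee_rot: [0.694, 0.72, 0.0, 0.0]
ft_force: [-1.3, 1.4, 8.4]
grip_width: 0.0327
```

Call:
play_rows --rows '[0,0,0,0,0,0,0,0,0,0,0,0,0,0,0,0,0,0,0,0,0,0,0,0]' --grip 1

```text
clock: 11.0
eef_pos: [0.6444, -0.0287, 0.0976]
ee_rot: [0.694, 0.72, -0.0, -0.0]
ft_force: [-1.3, 0.1, -0.3]
grip_width: 0.0853
```

Call:
play_rows --rows '[0,0,-2,0,0,0,-5,0,0,0,-5,0,0,0,-2.5,0,0.94,-3.3,0,0,0.94,-3.3,0,0,0.94,-3.3,0,0,0.94,-3.3,0,0,0.94,-3.3,0,0,0.94,-3.3,0,0,0,0,0,0]'

```text
clock: 12.38
eef_pos: [0.4424, 0.0207, 0.2428]
ee_rot: [0.694, 0.72, -0.0, -0.0]
ft_force: [0.8, -0.7, 0.1]
grip_width: 0.0853
```

```bash
python3 - <<'E'
from h import *
print(robot.state()['ft_force'],robot.state()['eef_pos'])
S=snap('side','s5.png')
cv2.imwrite('pics/s5z.png',cv2.resize(S['img'][60:240,200:380],None,fx=3.3,fy=3.3,interpolation=cv2.INTER_CUBIC))
E
```

```text
[ 0.83592033 -0.65396564  0.1434025 ] [0.4424286  0.02068761 0.24276797]
```

View pics/s5z.png

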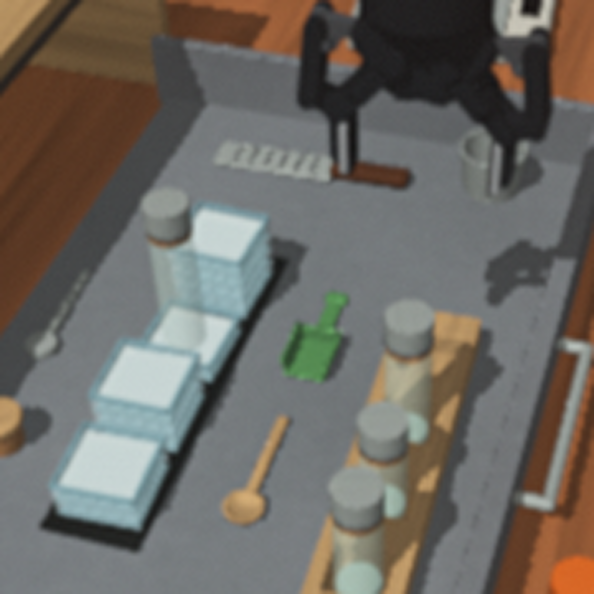

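```bash
python3 -c "
from h import *
T,S=pickle.load(open('p0.pkl','rb'))
for v in (248,251,255,261): print(v,onz(T,(250,v),.072),onz(T,(340,v),.072))"
```

```text
248 [0.3782888  0.19068889 0.072     ] [0.37902509 0.01976004 0.072     ]
251 [0.37263221 0.1905971  0.072     ] [0.3733514  0.01974876 0.072     ]
255 [0.36509838 0.19047485 0.072     ] [0.36579481 0.01973372 0.072     ]
261 [0.35381535 0.19029176 0.072     ] [0.35447776 0.0197112  0.072     ]
```

Call:
play_rows --rows '[0,0.2,3,0,0,0,5,0,0,0,4,0,0,0,3,0,0,0,1.4,0,0,0,0,0]' --grip 0.75

```text
clock: 13.18
eef_pos: [0.4467, 0.0202, 0.0781]
ee_rot: [0.694, 0.72, -0.0, -0.0]
ft_force: [0.5, -0.3, 1.0]
grip_width: 0.064
```

Call:
play_rows --rows '[0,0,0,0,0,0,0,0,0,0,0,0,0,0,0,0,0,0,0,0,0,0,0,0]' --grip 0

```text
clock: 13.92
eef_pos: [0.4473, 0.0203, 0.0798]
ee_rot: [0.694, 0.72, 0.001, 0.001]
ft_force: [-1.6, 0.4, 7.2]
grip_width: 0.033
```

Call:
play_rows --rows '[0,0,-1.5,0,0,0,-5,0,0,0,-5,0,0,0,-4,0,1.64,3.34,0,0,1.64,3.34,0,0,1.64,3.34,0,0,1.64,3.34,0,0,1.64,3.34,0,0,1.64,3.34,0,0,0,0,0,0,0,0,0,0]'

```text
clock: 15.42
eef_pos: [0.6425, 0.126, 0.2339]
ee_rot: [0.694, 0.72, -0.0, -0.0]
ft_force: [-1.3, -0.1, -1.1]
grip_width: 0.0331
```

Call:
play_rows --rows '[0,0.1,3,0,0,0.1,4,0,0,0,3.5,0,0,0,2,0,0,0,0,0]'

```text
clock: 16.05
eef_pos: [0.6442, 0.1258, 0.108]
ee_rot: [0.694, 0.72, -0.001, -0.001]
ft_force: [0.4, -0.3, -1.2]
grip_width: 0.0328
```

```bash
python3 - <<'E'
from h import *
print(robot.state()['ft_force'],robot.state()['eef_pos'])
S=snap('side','s6.png')
cv2.imwrite('pics/s6z.png',cv2.resize(S['img'][60:240,200:380],None,fx=3.3,fy=3.3,interpolation=cv2.INTER_CUBIC))
E
```

```text
[ 0.39861162 -0.30357426 -1.2077681 ] [0.64416443 0.12582255 0.10799767]
```

View pics/s6z.png

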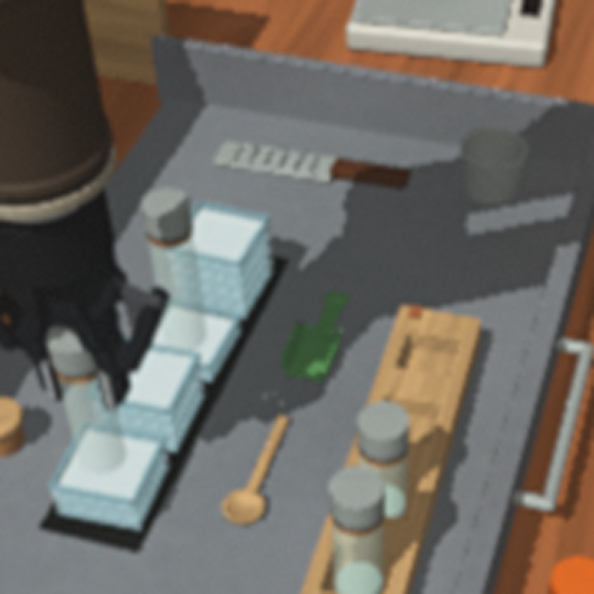

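Call:
play_rows --rows '[0,-0.3,0.4,0,0,0,0.4,0,0,0,0,0]'

```text
clock: 16.48
eef_pos: [0.6421, 0.1261, 0.1008]
ee_rot: [0.694, 0.72, 0.0, 0.0]
ft_force: [-0.6, -0.4, -1.3]
grip_width: 0.033
```

Call:
play_rows --rows '[0,0,0.1,0,0,0,0,0]'

```text
clock: 16.73
eef_pos: [0.6421, 0.1261, 0.0996]
ee_rot: [0.694, 0.72, 0.0, 0.0]
ft_force: [-0.7, -0.3, -0.6]
grip_width: 0.0328
```

Call:
play_rows --rows '[0,0,0.1,0,0,0,0,0]'

```text
clock: 16.98
eef_pos: [0.6422, 0.1261, 0.0988]
ee_rot: [0.694, 0.72, 0.0, 0.0]
ft_force: [-0.5, -0.4, 3.7]
grip_width: 0.033
```

Contact at 3.7 N; release.

Call:
play_rows --rows '[0,0,0,0,0,0,0,0,0,0,0,0,0,0,0,0,0,0,0,0,0,0,0,0]' --grip 1

```text
clock: 17.73
eef_pos: [0.6421, 0.126, 0.0986]
ee_rot: [0.694, 0.72, 0.0, -0.0]
ft_force: [0.0, 0.0, 0.5]
grip_width: 0.0856
```

Call:
play_rows --rows '[0,0,-2,0,0,0,-5,0,0,0,-5,0,0,0,-2.6,0,0.76,-3.32,0,0,0.76,-3.32,0,0,0.76,-3.32,0,0,0.76,-3.32,0,0,0.76,-3.32,0,0,0.76,-3.32,0,0,0,0,0,0,0,0,0,0]' --grip 1

```text
clock: 19.23
eef_pos: [0.4423, 0.1645, 0.2457]
ee_rot: [0.694, 0.72, 0.001, 0.001]
ft_force: [0.2, 0.3, 0.8]
grip_width: 0.0854
```

Call:
play_rows --rows '[0,0,4,0,0,0,4,0,0,0,2,0,0,0,0,0]' --grip 0.75

```text
clock: 19.73
eef_pos: [0.4414, 0.1639, 0.1436]
ee_rot: [0.694, 0.72, -0.001, -0.001]
ft_force: [-0.2, -0.6, -0.1]
grip_width: 0.0641
```

```bash
python3 - <<'E'
from h import *
print(robot.state()['ft_force'],robot.state()['eef_pos'])
S=snap('side','s7.png')
cv2.imwrite('pics/s7z.png',cv2.resize(S['img'][60:270,200:380],None,fx=2.8,fy=2.8,interpolation=cv2.INTER_CUBIC))
E
```

```text
[-0.20777327 -0.60476623 -0.12719626] [0.44142275 0.16387618 0.1436272 ]
```

View pics/s7z.png

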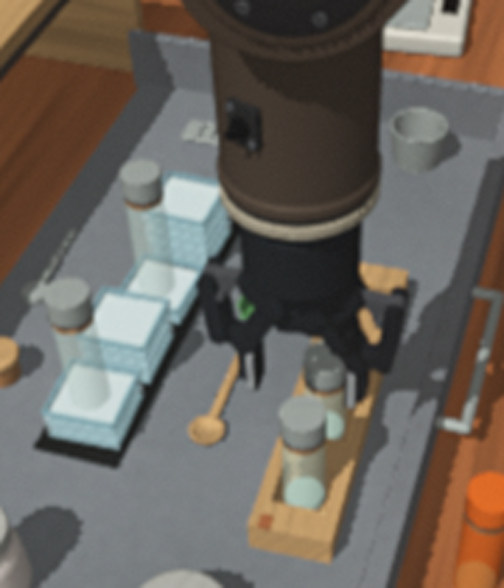

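Call:
play_rows --rows '[0,0,2,0,0,0,3,0,0,0,2,0,0,0,0.95,0,0,0,0,0]'

```text
clock: 20.4
eef_pos: [0.4419, 0.1643, 0.0655]
ee_rot: [0.694, 0.72, 0.0, 0.0]
ft_force: [-0.1, -0.3, 0.2]
grip_width: 0.0642
```

Call:
play_rows --rows '[0,0,0,0,0,0,0,0,0,0,0,0,0,0,0,0,0,0,0,0,0,0,0,0]' --grip 0

```text
clock: 21.15
eef_pos: [0.4421, 0.1644, 0.0661]
ee_rot: [0.694, 0.72, 0.001, 0.0]
ft_force: [-1.4, -0.0, 9.7]
grip_width: 0.033
```

Call:
play_rows --rows '[0,0,-1.5,0,0,0,-5,0,0,0,-5,0,0,0,-4,0,-2.05,3.3,0,0,-2.05,3.3,0,0,-2.05,3.3,0,0,-2.05,3.3,0,0,-2.05,3.3,0,0,-2.05,3.3,0,0,0,0,0,0,0,0,0,0]'

```text
clock: 22.65
eef_pos: [0.6431, 0.0487, 0.2207]
ee_rot: [0.694, 0.72, -0.0, -0.0]
ft_force: [0.5, -0.1, -0.7]
grip_width: 0.0329
```

```bash
python3 - <<'E'
from h import *
print(robot.state()['ft_force'],robot.state()['eef_pos'])
S=snap('side','s8.png')
cv2.imwrite('pics/s8z.png',cv2.resize(S['img'][60:240,200:380],None,fx=3.3,fy=3.3,interpolation=cv2.INTER_CUBIC))
E
```

```text
[ 0.52466252 -0.09905283 -0.71519274] [0.64310374 0.04871026 0.22065431]
```

View pics/s8z.png

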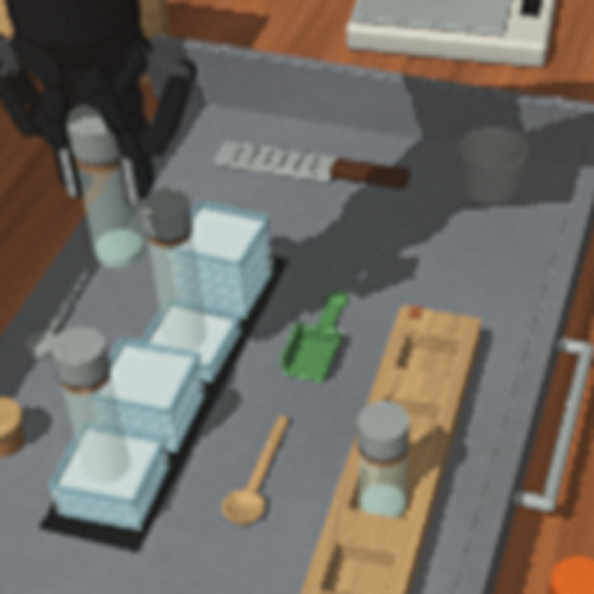

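Call:
play_rows --rows '[0,0,3,0,0,0,4,0,0,0,3,0,0,0,1.4,0,0,0,0,0]'

```text
clock: 23.32
eef_pos: [0.6432, 0.049, 0.106]
ee_rot: [0.694, 0.72, -0.0, -0.0]
ft_force: [-0.9, 0.3, -0.5]
grip_width: 0.033
```

```bash
python3 - <<'E'
from h import *
print(robot.state()['ft_force'],robot.state()['eef_pos'])
S=snap('side','s9.png')
cv2.imwrite('pics/s9z.png',cv2.resize(S['img'][60:240,200:380],None,fx=3.3,fy=3.3,interpolation=cv2.INTER_CUBIC))
E
```

```text
[-0.87512357  0.25220911 -0.52954252] [0.64316688 0.04899611 0.10600852]
```

View pics/s9z.png

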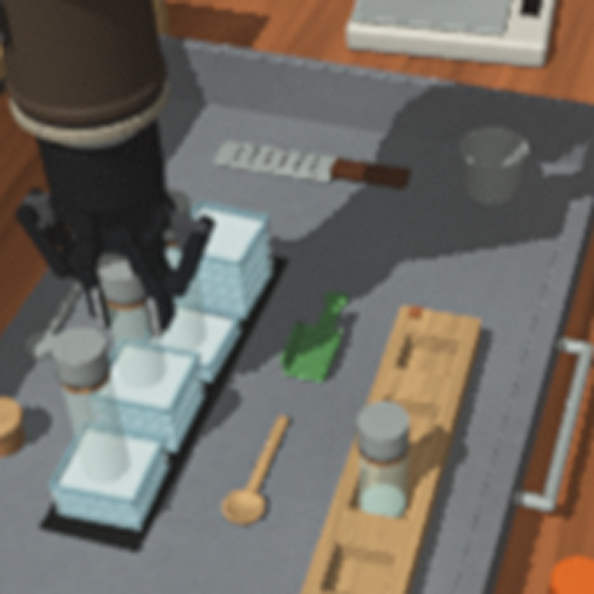

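Call:
play_rows --rows '[0,-0.2,0.4,0,0,0,0.15,0,0,0,0,0]'

```text
clock: 23.75
eef_pos: [0.6419, 0.0486, 0.1009]
ee_rot: [0.694, 0.72, 0.0, 0.0]
ft_force: [0.9, -0.0, -1.0]
grip_width: 0.0334
```

Call:
play_rows --rows '[0,0,0.1,0,0,0,0,0]'

```text
clock: 24.0
eef_pos: [0.6418, 0.0486, 0.0996]
ee_rot: [0.694, 0.72, -0.0, -0.0]
ft_force: [-0.5, -1.1, -1.1]
grip_width: 0.0327
```

Call:
play_rows --rows '[0,0,0.07,0,0,0,0,0]'

```text
clock: 24.25
eef_pos: [0.6419, 0.0486, 0.0991]
ee_rot: [0.694, 0.72, 0.0, 0.0]
ft_force: [-0.5, -0.2, 4.4]
grip_width: 0.033
```

Call:
play_rows --rows '[0,0,0,0,0,0,0,0,0,0,0,0,0,0,0,0,0,0,0,0,0,0,0,0]' --grip 1

```text
clock: 25.0
eef_pos: [0.6418, 0.0486, 0.0989]
ee_rot: [0.694, 0.72, -0.0, 0.0]
ft_force: [1.1, 0.6, -0.7]
grip_width: 0.0854
```

Call:
play_rows --rows '[0,0,-2,0,0,0,-5,0,0,0,-5,0,0,0,-2,0,0.86,-3.26,0,0,0.86,-3.26,0,0,0.86,-3.26,0,0,0.86,-3.26,0,0,0.86,-3.26,0,0,0.86,-3.26,0,0,0,0,0,0,0,0,0,0]'

```text
clock: 26.5
eef_pos: [0.4452, 0.093, 0.2393]
ee_rot: [0.694, 0.72, 0.0, 0.0]
ft_force: [0.0, -0.5, -0.0]
grip_width: 0.0855
```

Call:
play_rows --rows '[0,0,4,0,0,0,4,0,0,0,2.5,0,0,0,0,0]' --grip 0.75

```text
clock: 27.0
eef_pos: [0.4441, 0.0926, 0.1325]
ee_rot: [0.694, 0.72, -0.001, -0.001]
ft_force: [-0.3, 0.0, 0.2]
grip_width: 0.0641
```

```bash
python3 - <<'E'
from h import *
print(robot.state()['ft_force'],robot.state()['eef_pos'])
S=snap('side','s10.png')
cv2.imwrite('pics/s10z.png',cv2.resize(S['img'][60:270,200:380],None,fx=2.8,fy=2.8,interpolation=cv2.INTER_CUBIC))
E
```

```text
[-0.33817168  0.00457092  0.16603439] [0.44408869 0.09257706 0.13245621]
```

View pics/s10z.png

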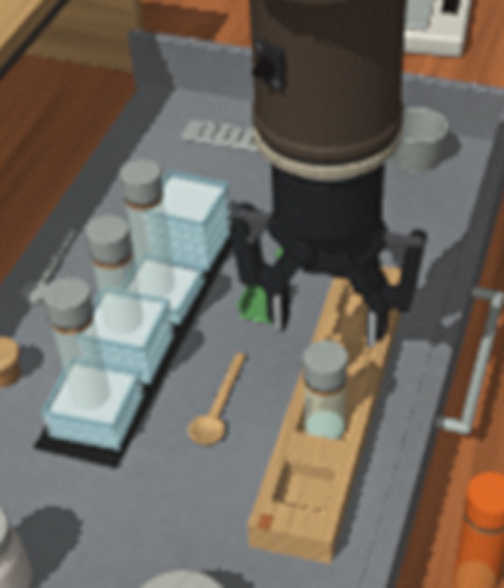

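Call:
play_rows --rows '[0,0,3,0,0,0,2.5,0,0,0,1.5,0,0,0,0.85,0,0,0,0,0]'

```text
clock: 27.68
eef_pos: [0.445, 0.0929, 0.0558]
ee_rot: [0.694, 0.72, 0.0, 0.0]
ft_force: [-0.4, 0.4, 0.3]
grip_width: 0.0641
```

Call:
play_rows --rows '[0,0,0,0,0,0,0,0,0,0,0,0,0,0,0,0,0,0,0,0,0,0,0,0]' --grip 0

```text
clock: 28.42
eef_pos: [0.4451, 0.093, 0.0562]
ee_rot: [0.694, 0.72, 0.001, 0.001]
ft_force: [-0.8, -0.2, 8.4]
grip_width: 0.0333
```

Call:
play_rows --rows '[0,0,-1.5,0,0,0,-5,0,0,0,-5,0,0,0,-4.5,0,-2.97,2.72,0,0,-2.97,2.72,0,0,-2.97,2.72,0,0,-2.97,2.72,0,0,-2.97,2.72,0,0,-2.97,2.72,0,0,-2.97,2.72,0,0,0,0,0,0]'

```text
clock: 29.92
eef_pos: [0.6438, -0.1098, 0.2154]
ee_rot: [0.695, 0.719, 0.0, 0.001]
ft_force: [-0.7, 0.2, -2.9]
grip_width: 0.0332
```

Call:
play_rows --rows '[0,0,3,0,0,0,4,0,0,0,2.5,0,0,0,0.8,0,0,0,0,0]'

```text
clock: 30.55
eef_pos: [0.6422, -0.1075, 0.1128]
ee_rot: [0.694, 0.72, -0.0, -0.0]
ft_force: [0.5, -1.1, -0.6]
grip_width: 0.033
```

```bash
python3 - <<'E'
from h import *
print(robot.state()['ft_force'],robot.state()['eef_pos'])
S=snap('side','s11.png')
cv2.imwrite('pics/s11z.png',cv2.resize(S['img'][60:240,200:380],None,fx=3.3,fy=3.3,interpolation=cv2.INTER_CUBIC))
E
```

```text
[ 0.54213382 -1.12068866 -0.60363111] [ 0.6421825  -0.10750647  0.11276865]
```

View pics/s11z.png

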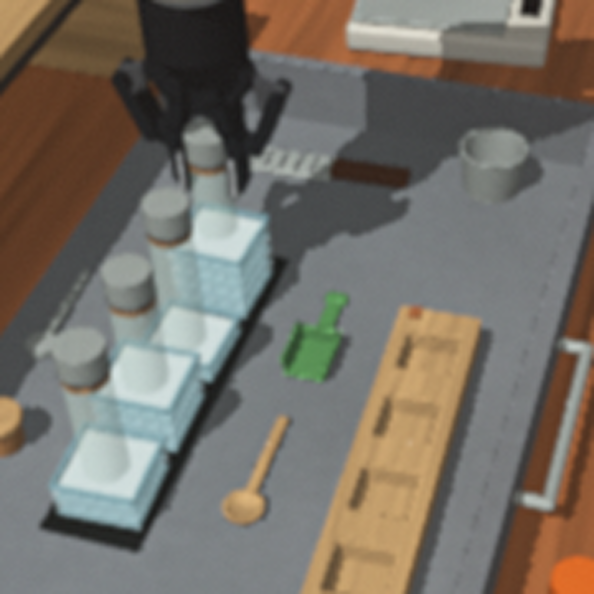

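Call:
play_rows --rows '[-0.2,-0.3,0.4,0,0,0,0.35,0,0,0,0,0]'

```text
clock: 30.98
eef_pos: [0.6393, -0.11, 0.1049]
ee_rot: [0.694, 0.72, -0.0, -0.0]
ft_force: [0.2, 0.1, -0.2]
grip_width: 0.033
```

Call:
play_rows --rows '[0,0,0.08,0,0,0,0,0]'

```text
clock: 31.22
eef_pos: [0.6394, -0.1099, 0.1041]
ee_rot: [0.694, 0.72, -0.0, -0.0]
ft_force: [0.5, 0.4, -1.2]
grip_width: 0.0335
```

Call:
play_rows --rows '[0,0,0.08,0,0,0,0,0]'

```text
clock: 31.48
eef_pos: [0.6395, -0.1099, 0.1033]
ee_rot: [0.694, 0.72, 0.0, 0.0]
ft_force: [0.2, 0.1, 0.0]
grip_width: 0.0336
```

Call:
play_rows --rows '[0,0,0.06,0,0,0,0,0]'

```text
clock: 31.72
eef_pos: [0.6395, -0.1099, 0.1032]
ee_rot: [0.694, 0.72, 0.0, 0.0]
ft_force: [-2.5, 0.1, 7.7]
grip_width: 0.0336
```

Contact; release, rise and retreat toward the start side for a clear view.

Call:
play_rows --rows '[0,0,0,0,0,0,0,0,0,0,0,0,0,0,0,0,0,0,0,0,0,0,0,0]' --grip 1

```text
clock: 32.48
eef_pos: [0.6394, -0.1099, 0.1027]
ee_rot: [0.694, 0.72, -0.0, -0.0]
ft_force: [0.0, 0.1, -0.3]
grip_width: 0.0855
```

Call:
play_rows --rows '[0,0,-2,0,0,0,-5,0,0,0,-5,0,0,0,-3,0,-4,-1.5,0,0,-4,-1.5,0,0,-4,-1.5,0,0,-4,-1.5,0,0,-4,-1.5,0,0,-4,-1.5,0,0,-4,-1.5,0,0,0,0,0,0]'

```text
clock: 33.98
eef_pos: [0.5437, -0.3962, 0.2525]
ee_rot: [0.695, 0.719, -0.0, 0.0]
ft_force: [-0.9, 0.0, -0.1]
grip_width: 0.0854
```

```bash
python3 - <<'E'
from h import *
print(robot.state()['ft_force'],robot.state()['eef_pos'])
S=snap('side','s12.png');T=snap('top','t12.png')
cv2.imwrite('pics/s12z.png',cv2.resize(S['img'][100:240,200:380],None,fx=4,fy=4,interpolation=cv2.INTER_CUBIC))
cv2.imwrite('pics/t12z.png',cv2.resize(T['img'][60:240,170:440],None,fx=2.9,fy=2.9,interpolation=cv2.INTER_CUBIC))
E
```

```text
[-0.88926031  0.04228644 -0.11632237] [ 0.54367027 -0.39624677  0.25251676]
```

View pics/s12z.png

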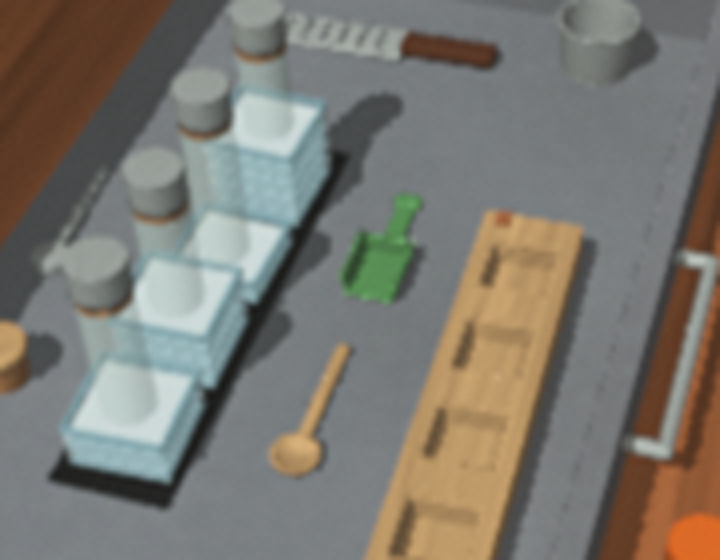

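View pics/t12z.png

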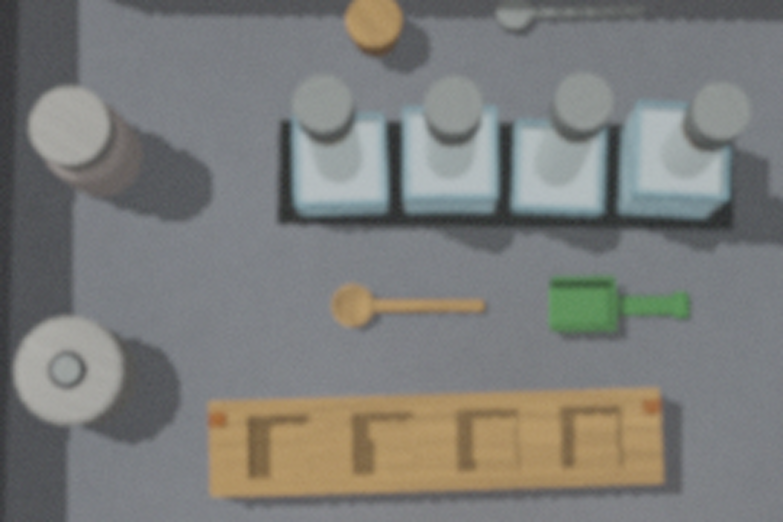

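```bash
python3 -c "
from h import *
print(robot.hand_in(),robot.state()['clock'])"
```

```text
the job is handed in; nothing more can be done
the job is handed in; nothing more can be done
```

All four tubes are on their tiers, and I handed the job in at about 34 s on the clock. I placed them tallest first: tube134 on tier1, tube120 on tier2, tube106 on tier3 and tube92 on tier4. I lowered each one until it touched and then let go. The highest wrist reading I saw was about 22 N, when tube134 was set down; the other three were under 8 N.

- **Last pictures:** the final side and top views show all four tubes upright with their feet inside the rims and their caps level. The rack is empty, and the tin and the orange look-alikes are where they were. The gripper is clear of everything.
- **Disagreements:** the top and side cameras differed on the tiers by a few mm in x and about 8 mm in y, so I shifted tubes by 2–3 mm while watching the side view. The tier surfaces also met the tubes about 3 mm higher than I expected, perhaps because of the dark mat under them, so I went by the felt contact.

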